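Pack the calibration accessories and shut the case

ROBOT

A 7-joint arm with a two-finger parallel gripper is mounted at the origin on the work surface. World frame = base frame: x ahead of the robot, y to its left, z up, the work surface at z = 0. Lengths are in m, angles in rad, forces in N, time in s.
With the tool pointing down it reaches from about 0.425 to 0.875 m from the base axis. Payload 8.4 kg.
Tool frame: the origin (TCP) lies on the centre line of the jaws, within the pads' length; the fingertips stand 17 mm ahead of it and the grasp point (between the pads) lies 2 mm behind it (env.tip_reach is the distance from the TCP to the fingertips, in m); z points along the fingers, y is the line along which they close (so a half turn about z gives the same grasp; the last joint's range is limited). The gripper opens to 85 mm and grips with 20 to 120 N. Pads are 22 mm wide; open, the fingers measure 114 mm over their backs; the gripper's body (76 mm by 85 mm) begins 54 mm behind the grasp point. The pads swing forward as they close: fully open they stand 13 mm farther back than shut.
Start: joints at [1.026, 0.333, 0.04, 1.465, -0.013, 1.343, -0.059], TCP at [0.28, -0.586, 0.248] pointing down, gripper open.
Joint ranges: [-2.58, 2.58], [-0.38, 2.09], [-1.3, 1.39], [0.25, 2.4], [-1.5, 4.64], [0.08, 2.09], [-2.65, 2.65]. Speed limits (rad/s): [2.22, 2.22, 2.79, 2.79, 3.14, 3.14, 3.14].

INTERFACE

Orientations are given as a rotation vector (axis times angle).
In Python, from station import env gives the robot as it stands. The module is installed in compiled form; this text tells all that it offers.
- The arm moves only by the shell command python3 -m creep 'ROWS' [FORCE]. ROWS is JSON, a list of rows, each a list of 3 entries, a list of its own where there are three numbers: the shift along the tool's x, y, z in m, then the turn about the tool's z in rad, then the opening in per cent of the stroke, from 0 (shut) to 100 (fully open). In form: [[[x, y, z], twist, gripper], ...]. A call has exactly 5 rows; each row is the pose to reach, as a shift and turn from the pose commanded when the call began, along the tool's axes at that moment; what a row does not reach only later rows make up. A row lasts 1/8 s, in which the tool goes at most 62.5 mm and 10.7 degrees, less where a joint would pass 70% of its speed; a pose out of reach is approached as far as the arm can. A call with a gripper value outside its range is refused whole. The fingers move at their own pace and stop on an object; FORCE is the grip in N (left out, the last holds). Time passes only in rows, so rows that repeat a pose let the fingers close, or fill a call up. It gives the time, the measured TCP pose, the force, the opening and the grip force at its end, in the units of the state.
- env.get_obs(): the state, without advancing time (a new reading comes with each control period).
- env.grab_frame(name): name is "side" or "top" or "wrist"; returns (picture, depth): 480x640x3 uint8, red, green, blue; 480x640 float32, m along the optical axis (not along the pixel's ray), 0 where there is no reading.
- env.get_calibration(name): a dict with "intrinsics" (3x3 intrinsics, pixels), "k1" (the pictures are not rectified: a ray, as slopes to the right and down, at radius r is drawn at 1 + k1 r^2 times it, then the intrinsics apply), "R" (3x3) and "t" (3): a world point X has camera coordinates R X + t. Camera axes: x right, y down, z forward; pixel columns grow to the right and rows downward; lengths in m; the calibration is good to about 2 mm. A picture is of the moment at which its call begins: read the wrist's pose just before it. get_calibration takes no time and is no camera call; for the wrist camera it gives the pose at the moment of the call.
- env.sign_off(): hands the job in; it is judged then, once.
The state is a dict: "t": time; "qpos": joint angles; "joint_vel": joint speeds; "joint_efforts": joint torques, N m; "tool_pos": TCP position; "orientation": TCP orientation; "wrist_force": force on the tool from outside, world axes, zero at the start; "wrist_torque": the same for the moment, N m; "grip_width": finger opening in m; "grasp_force": force on a finger pad.
Only numpy, scipy, OpenCV 4.12 (cv2) and the standard library are available. Lean on these libraries where they do the work, as an engineer would, in place of code of your own. Each camera call takes 0.05 s, during which the arm holds its last target. There are 200 camera calls.

TASK

Put every attenuator and twin plug that lies on the bench into the open accessory case, each kind in the bay where one of its kind already lies. Then lift the knee of the lid's folding stay past centre to unlock it, and lower the lid gently until it is fully shut. Do not disturb the meter, the terminal box or the bottle.

Things in the scene. Friction and masses are not known exactly. Their poses are not given: they have to be found in the camera images.
- case: Grey open accessory case, fixed to the bench, 240 (x, front to back) x 280 (y) x 75 high, walls 6, on a low foot; origin at the centre of its underside, own -x is its front (towards the robot), +y its left. Pale inner floor 25 above the bench. One divider 6 thick along x at y = 0, 44 high, 6 below the rim, parts it into a left and a right bay (each about 228 x 131 and 50 deep).
- left_bay (a point): Middle of the floor of the left (+y) bay, 25 mm above the bench.
- right_bay (a point): Middle of the floor of the right (-y) bay.
- lid_hinge (a point): Middle of the lid's hinge line, on the far (+x) rim of the case, 120 mm behind the case's origin and 75 mm up. The hinge axis runs along the case's y.
- lid_edge (a point): Middle of the lid's free edge, on its outer face (the face that is the top when shut, and looks away from the robot while open). The lid is a flat grey panel 240 x 280 x 10; its inner face passes through the hinge line; this point is 240 mm from the hinge along the lid and 10 mm outward.
- lid (a joint): Lid angle, rad: 0 = open as at the start, 80 degrees up from shut, leaning slightly over the case; grows as it closes; 1.396 = fully shut on the rim. It goes back only 0.06 past open. Its hinge is stiff (0.55 N m of friction; lid 0.35 kg): once the stay is unlocked it stays where it is left and must be pushed down all the way (2 to 4 N near its edge). Locked, it cannot close.
- stay_grip (a point): Point on the cross bar at the knee of the folding lid stay: a level round steel bar, 12 dia, 78 long, standing out along the case's +y from the knee, left of the case, with this point 55 out from the links. About 134 above the bench at the start. Lifted, it moves on an arc of 122 mm about point stay_pivot: up and towards the robot. About 40 mm of arc unlocks it well; a few N suffice.
- stay_pivot (a point): Lower pivot of the stay, on the case's left wall at rim height (75 up), 170 mm in front of the hinge line and 8 mm outside the wall. Thin flat steel links lie in this plane: the lower, 122 mm, from here to the knee; the upper, 60 mm, from the knee to the lid's left edge, 100 mm from the hinge. Pivots parallel to the case's y.
- stay_upper (a joint): Knee angle of the stay, rad: 0 = locked (knee sagging on its stop, below the straight line), 0.2 = the links are straight (dead centre), more = knee lifted past centre, unlocked; about 3 when the lid is shut, with the stay folded beside the lid.
- att0: Sample: an inline attenuator already lying in one of the two bays, near the back (which bay varies). Square dark metal body 38 long x 24 x 24, with one round steel connector barrel (16 dia, 12 long) at each end, 62 overall along its own x. About 50 g. Origin under the middle of the body; own z up at the start. Grip the 24 mm body across its own y.
- plug0: Sample: a twin plug adapter already lying in the other bay, near the back. Black plastic block 38 long x 26 wide x 24 high with two parallel steel prongs (6 dia, 22 long, 16 apart) out of its +x end; 60 overall along its own x. About 40 g. Origin under the middle of the block (not of the prongs), own z up at the start. Grip the 26 mm block across its own y.
- att1: Inline attenuator on the bench to the right of the case. Square dark metal body 38 long x 24 x 24, with one round steel connector barrel (16 dia, 12 long) at each end, 62 overall along its own x. About 50 g. Origin under the middle of the body; own z up at the start. Grip the 24 mm body across its own y. Absent (None) in some starts.
- att2: Inline attenuator on the bench to the right of the case. Square dark metal body 38 long x 24 x 24, with one round steel connector barrel (16 dia, 12 long) at each end, 62 overall along its own x. About 50 g. Origin under the middle of the body; own z up at the start. Grip the 24 mm body across its own y. Absent (None) in some starts.
- att3: Inline attenuator on the bench to the right of the case. Square dark metal body 38 long x 24 x 24, with one round steel connector barrel (16 dia, 12 long) at each end, 62 overall along its own x. About 50 g. Origin under the middle of the body; own z up at the start. Grip the 24 mm body across its own y. Absent (None) in some starts.
- plug1: Twin plug adapter on the bench to the right of the case. Black plastic block 38 long x 26 wide x 24 high with two parallel steel prongs (6 dia, 22 long, 16 apart) out of its +x end; 60 overall along its own x. About 40 g. Origin under the middle of the block (not of the prongs), own z up at the start. Grip the 26 mm block across its own y. Absent (None) in some starts.
- plug2: Twin plug adapter on the bench to the right of the case. Black plastic block 38 long x 26 wide x 24 high with two parallel steel prongs (6 dia, 22 long, 16 apart) out of its +x end; 60 overall along its own x. About 40 g. Origin under the middle of the block (not of the prongs), own z up at the start. Grip the 26 mm block across its own y. Absent (None) in some starts.
- plug3: Twin plug adapter on the bench to the right of the case. Black plastic block 38 long x 26 wide x 24 high with two parallel steel prongs (6 dia, 22 long, 16 apart) out of its +x end; 60 overall along its own x. About 40 g. Origin under the middle of the block (not of the prongs), own z up at the start. Grip the 26 mm block across its own y. Absent (None) in some starts.
- meter: Bystander: yellow handheld meter, 150 x 78 x 38, lying beyond the loose accessories. Origin under its centre.
- terminal_box: Bystander: black terminal box, 100 x 130 x 30, with two posts 22 tall, left of the robot. Origin under its centre.
- cleaner: Bystander: small upright bottle, 44 dia x 130, behind the case. Origin under its centre.
Things that resemble listed ones, but are neither listed nor needed, are in the scene too. Leave any turquoise look-alike of the att2 alone.

How it is judged:
By the outcome, as a careful person would: the job done as asked, in the order asked, and still so for the second after the job is handed in, with the robot touching nothing.
Of att1, att2, att3, plug1, plug2, plug3 only 4 to 6 are there at a start; the rules pass over those that are not, and their reading is None.
At some moment in a run one of att1, att2, att3, plug1, plug2, plug3 may be knocked a few centimetres aside while the robot is not near it.
Once in a run the grip may slacken for a moment while it holds something.
It also fails if it takes over 210 s, if anything falls off the work surface, if the arm or the gripper's body presses on something with over 40 N, if the wrist force passes 120 N, or if a joint passes its speed limit or range.

## Working session

There is one attempt and no reset: what is moved stays moved. The work goes in short steps, Python scripts to look and compute and a shell command to move; the robot and the scene stay as the last step left them, time stands still between calls to the robot, and variables do not carry over. Pictures are saved under pics/ and viewed, at most 14 in all, crops included, and the job is handed in when it is done.

```bash
mkdir -p pics; cat > h.py <<'E'
import numpy as np, cv2
from station import env
def snap(n,f):
    c=env.get_calibration(n); p,d=env.grab_frame(n); cv2.imwrite(f'pics/{f}.png',p[:,:,::-1]); np.savez(f'pics/{f}.npz',p=p,d=d,**{k:np.array(v) for k,v in c.items()}); return p,d,c
def load(f):
    z=np.load(f'pics/{f}.npz'); return z['p'],z['d'],{k:z[k] for k in('intrinsics','k1','R','t')}
def norm(c,uv):
    K=np.array(c['intrinsics']);k=float(c['k1']);uv=np.atleast_2d(np.array(uv,float))
    return cv2.undistortPoints(uv.reshape(-1,1,2),K,np.array([k,0,0,0.])).reshape(-1,2)
def plane(c,uv,z):
    n=norm(c,uv);R=np.array(c['R']);t=np.array(c['t']).ravel()
    o=-R.T@t; r=np.c_[n,np.ones(len(n))]@R; s=(z-o[2])/r[:,2]; return o+r*s[:,None]
def depthpt(c,d,uv):
    n=norm(c,uv);R=np.array(c['R']);t=np.array(c['t']).ravel()
    u=np.atleast_2d(uv).astype(int);z=d[u[:,1],u[:,0]]
    return (np.c_[n,np.ones(len(n))]*z[:,None]-t)@R
def proj(c,X):
    R=np.array(c['R']);t=np.array(c['t']).ravel();p=np.atleast_2d(X)@R.T+t;s=p[:,:2]/p[:,2:];s=s*(1+float(c['k1'])*(s**2).sum(1))[:,None]
    K=np.array(c['intrinsics']);return s@K[:2,:2].T+K[:2,2]
E
python3 - <<'E'
from h import *
o=env.get_obs();print({k:np.round(v,3) for k,v in o.items()},env.tip_reach)
for n in('top','side','wrist'):
    p,d,c=snap(n,n+'0');print(n,np.round(c['R'],2).tolist(),np.round(c['t'],3),c['k1'],np.array(c['intrinsics'])[0],'pos',np.round(-np.array(c['R']).T@np.array(c['t']),3))
E
```

```text
{'t': np.float64(0.0), 'qpos': array([ 1.026,  0.334,  0.04 ,  1.466, -0.013,  1.343, -0.058]), 'joint_vel': array([-0.   , -0.   , -0.   , -0.   , -0.001, -0.   , -0.001]), 'joint_efforts': array([-1.0000e-03, -6.5855e+01,  1.3650e+00, -4.0557e+01,  1.7000e-02,
        1.3000e-02,  0.0000e+00]), 'tool_pos': array([ 0.28 , -0.586,  0.247]), 'orientation': array([-3.062e+00, -6.940e-01,  1.000e-03]), 'wrist_force': array([-0.963,  0.668, -0.15 ]), 'wrist_torque': array([ 0.029,  0.002, -0.045]), 'grasp_force': np.float64(0.0), 'grip_width': np.float64(0.085)} 0.017
top [[-0.02, -1.0, 0.02], [-1.0, 0.01, -0.07], [0.07, -0.03, -1.0]] [-0.011  0.535  1.342] 0.040934737897302995 [511.68192358   0.         317.55971763] pos [0.443 0.016 1.375]
side [[0.74, -0.67, -0.02], [-0.43, -0.45, -0.78], [0.52, 0.58, -0.62]] [-0.391  0.362  1.062] -0.09718031488030279 [447.66951568   0.         325.71924494] pos [-0.109 -0.72   0.938]
wrist [[0.43, -0.9, -0.0], [-0.87, -0.41, 0.28], [-0.26, -0.12, -0.96]] [-0.649 -0.037  0.38 ] -0.06190337570290866 [337.23218775   0.         315.54481663] pos [ 0.345 -0.556  0.374]
```

View pics/top0.png

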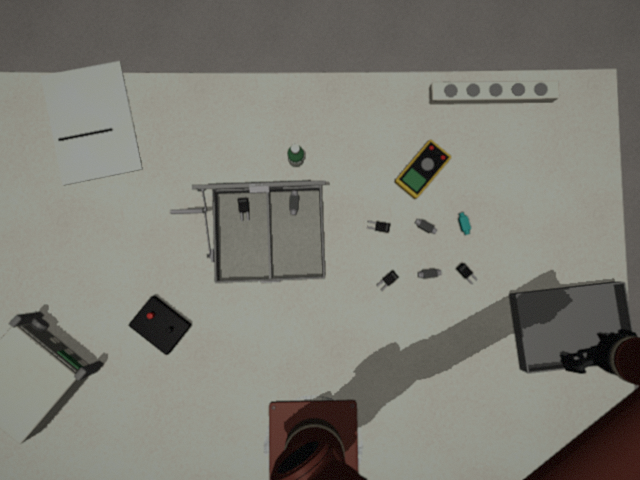

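View pics/side0.png

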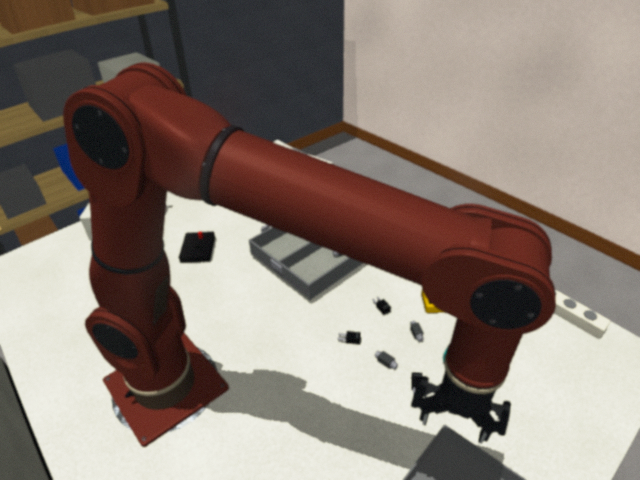

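The top view shows plugs at (379,227), (388,280) and (466,272), and grey attenuators at (426,226) and (429,273). The turquoise look-alike is at (464,223). In the case, the sample plug is in the left bay (244,207) and the sample attenuator in the right bay (294,203). I'll measure these and make one enlarged crop to confirm.

```bash
python3 - <<'E'
from h import *
p,d,c=load('top0')
roi=p[195:305,350:490]; cv2.imwrite('pics/crop1.png',cv2.resize(roi,(700,550),interpolation=cv2.INTER_CUBIC)[:,:,::-1])
g=p.max(2).astype(int); hsv=cv2.cvtColor(p,cv2.COLOR_RGB2HSV)
for nm,th in(('any',150),('dark',60)):
    m=np.zeros(g.shape,np.uint8); m[200:300,355:490]=(g[200:300,355:490]<th)
    n,l,s,ce=cv2.connectedComponentsWithStats(m)
    for i in range(1,n):
        if s[i,4]<30: continue
        v,u=np.where(l==i); X=plane(c,np.c_[u,v],.022)[:,:2]
        r=cv2.minAreaRect((X*1000).astype(np.float32)); w,V=np.linalg.eigh(np.cov(X.T)); a=np.degrees(np.arctan2(V[1,1],V[0,1]))
        print(nm,ce[i].round(),s[i,4],'rect c',np.round(r[0]),np.round(r[1]),'axis deg',round(a%180),'hsv',np.median(hsv[v,u],0))
for nm,uv,z in(('FL',(216,281),.075),('FR',(325,277),.075),('BR',(325,188),.075),('divfront',(271,278),.069),('plug0',(244,205),.049),('att0',(294,204),.049)):
    print(nm,plane(c,uv,z).round(3),depthpt(c,d,uv).round(3))
for uv in((193,187),(328,183),(172,211),(190,211),(205,211),(209,255),(296,155),(422,170)): print(uv,depthpt(c,d,uv).round(3))
E
```

```text
any [464. 223.] 291 rect c [ 574. -411.] [68. 37.] axis deg 13 hsv [ 86. 137. 116.]
any [426. 226.] 267 rect c [ 568. -307.] [67. 33.] axis deg 61 hsv [30. 14. 84.]
any [379. 226.] 262 rect c [ 569. -182.] [65. 33.] axis deg 81 hsv [30.  19.  74.5]
any [465. 272.] 296 rect c [ 442. -412.] [67. 36.] axis deg 42 hsv [30.  20.  73.5]
any [429. 273.] 267 rect c [ 443. -313.] [31. 68.] axis deg 96 hsv [30. 14. 87.]
any [388. 279.] 269 rect c [ 425. -201.] [34. 65.] axis deg 129 hsv [33. 18. 78.]
dark [426. 226.] 79 rect c [ 567. -308.] [37. 20.] axis deg 63 hsv [30. 13. 57.]
dark [382. 227.] 114 rect c [ 568. -191.] [35. 22.] axis deg 79 hsv [40. 21. 26.]
dark [464. 270.] 137 rect c [ 449. -405.] [37. 25.] axis deg 44 hsv [40. 27. 23.]
dark [430. 272.] 67 rect c [ 444. -314.] [19. 37.] axis deg 90 hsv [30. 13. 57.]
dark [390. 278.] 123 rect c [ 432. -209.] [24. 35.] axis deg 129 hsv [30. 20. 29.]
FL [[0.431 0.24  0.075]] [[0.431 0.24  0.074]]
FR [[ 0.436 -0.035  0.075]] [[ 0.436 -0.038  0.003]]
BR [[ 0.664 -0.039  0.075]] [[ 0.676 -0.042  0.002]]
divfront [[0.436 0.102 0.069]] [[0.436 0.102 0.07 ]]
plug0 [[0.626 0.172 0.049]] [[0.625 0.171 0.054]]
att0 [[0.627 0.042 0.049]] [[0.627 0.042 0.05 ]]
(193, 187) [[0.629 0.246 0.313]]
(328, 183) [[ 0.69  -0.05   0.004]]
(172, 211) [[0.6   0.332 0.145]]
(190, 211) [[0.601 0.29  0.139]]
(205, 211) [[0.6   0.255 0.139]]
(209, 255) [[0.496 0.256 0.082]]
(296, 155) [[0.746 0.034 0.092]]
(422, 170) [[ 0.716 -0.299  0.036]]
```

View pics/crop1.png

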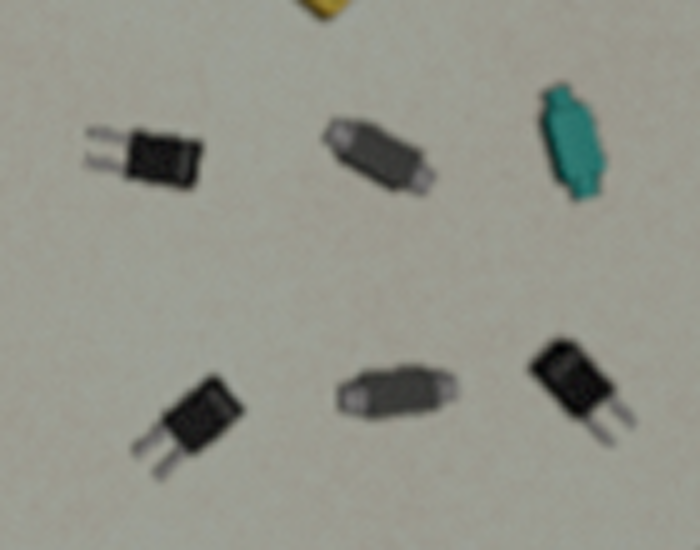

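The crop confirms the plan. The plugs go left and the grey attenuators go right, and the turquoise one stays.

```bash
cat >> h.py <<'E'
from scipy.spatial.transform import Rotation as Ro
def to(x,y,z,phi):
    o=env.get_obs();M=Ro.from_rotvec(o['orientation']).as_matrix();D=M.T@(np.array([x,y,z])-o['tool_pos'])
    a=np.arctan2(M[1,0],M[0,0]);print('shift',D.round(4),'twist',round(float(a-np.radians(phi)),3),'phi',np.degrees(a).round(1),'t',o['t'].round(1))
def find(f):
    p,d,c=snap('top',f);hsv=cv2.cvtColor(p,cv2.COLOR_RGB2HSV);g=p.max(2)
    m=np.zeros(g.shape,np.uint8);S=np.s_[195:310,345:500];m[S]=(g[S]<60)&(hsv[S][:,:,1]<80)
    n,l,s,ce=cv2.connectedComponentsWithStats(m)
    for i in range(1,n):
        if s[i,4]<30: continue
        v,u=np.where(l==i);X=plane(c,np.c_[u,v],.022)[:,:2];r=cv2.minAreaRect((X*1000).astype(np.float32));w,V=np.linalg.eigh(np.cov(X.T))
        print('plug' if np.median(g[v,u])<40 else 'att',ce[i].round(),s[i,4],np.round(r[0]),np.round(r[1]),round(np.degrees(np.arctan2(V[1,1],V[0,1]))%180))
E
python3 -c "
from h import *
to(.449,-.405,.12,43)"
```

```text
Traceback (most recent call last):
  File "h.py", line 23, in to
    a=np.arctan2(M[1,0],M[0,0]);print('shift',D.round(4),'twist',round(float(a-np.radians(phi)),3),'phi',np.degrees(a).round(1),'t',o['t'].round(1))
                                                                                                                                    ^^^^^^^^^^^^
AttributeError: 'float' object has no attribute 'round'
```

```bash
sed -i "s/o\['t'\].round(1))/round(o['t'],1))/" h.py
python3 -c "
from h import *
to(.449,-.405,.12,43)"
```

```text
shift [ 0.2305 -0.0905  0.1277] twist -0.305 phi 25.5 t 0.1
```

```bash
python3 -m creep '[[[0.046,-0.018,0.0],-0.1,60],[[0.092,-0.036,0.03],-0.2,60],[[0.138,-0.054,0.06],-0.305,60],[[0.184,-0.072,0.1],-0.305,60],[[0.23,-0.09,0.128],-0.305,60]]' 40
python3 -c "
from h import *
to(.449,-.405,.024,43)"
```

```text
t: 0.78
tool_pos: [0.4492, -0.4045, 0.1185]
orientation: [-2.922, -1.151, 0.001]
wrist_force: [1.1, -0.4, 0.4]
grip_width: 0.0515
grasp_force: 0.0
shift [-0.0005  0.0004  0.0945] twist -0.0 phi 43.0 t 0.8
```

```bash
python3 -m creep '[[[0,0,0.03],0,60],[[0,0,0.06],0,60],[[0,0,0.085],0,60],[[0,0,0.094],0,60],[[0,0,0.094],0,60]]' 60
python3 -m creep '[[[0,0,0],0,0],[[0,0,0],0,0],[[0,0,0],0,0],[[0,0,0],0,0],[[0,0,0],0,0]]' 60
python3 -m creep '[[[0,0,-0.03],0,0],[[0,0,-0.07],0,0],[[0,0,-0.11],0,0],[[0,0,-0.14],0,0],[[0,0,-0.14],0,0]]' 60
python3 -c "
from h import *
to(.468,.172,.16,181)"
```

```text
t: 1.4
tool_pos: [0.4488, -0.406, 0.0261]
orientation: [-2.922, -1.151, 0.001]
wrist_force: [-0.5, 0.1, 0.6]
grip_width: 0.0513
grasp_force: 0.0
t: 2.02
tool_pos: [0.4497, -0.4067, 0.0278]
orientation: [2.921, 1.151, 0.002]
wrist_force: [-1.4, 0.3, 6.7]
grip_width: 0.0247
grasp_force: 59.8
t: 2.65
tool_pos: [0.4502, -0.4071, 0.1695]
orientation: [2.919, 1.15, 0.004]
wrist_force: [0.5, -0.9, -0.6]
grip_width: 0.0245
grasp_force: 59.1
shift [ 0.408  -0.4113  0.0076] twist -2.408 phi 43.0 t 2.6
```

```bash
python3 -m creep '[[[0.035,-0.035,0],-0.18,0],[[0.07,-0.07,0],-0.36,0],[[0.105,-0.105,0],-0.54,0],[[0.14,-0.141,0],-0.72,0],[[0.175,-0.176,0],-0.9,0]]' 60
python3 -c "
from h import *
to(.468,.172,.16,181)"
```

```text
t: 3.28
tool_pos: [0.4561, -0.1563, 0.1655]
orientation: [-2.123, -2.314, 0.001]
wrist_force: [0.0, -1.1, -0.4]
grip_width: 0.0242
grasp_force: 59.1
shift [0.326  0.04   0.0056] twist -1.502 phi 94.9 t 3.3
```

```bash
python3 -m creep '[[[0.04,0.005,0],-0.18,0],[[0.08,0.01,0],-0.36,0],[[0.13,0.016,0],-0.54,0],[[0.18,0.022,0],-0.72,0],[[0.22,0.027,0.005],-0.9,0]]' 60
python3 -c "
from h import *
to(.468,.172,.12,181)"
```

```text
t: 3.9
tool_pos: [0.4657, 0.0655, 0.1609]
orientation: [-0.904, -3.009, -0.0]
wrist_force: [0.2, 0.1, -1.0]
grip_width: 0.0243
grasp_force: 59.1
shift [0.0568 0.0902 0.0409] twist -0.601 phi 146.6 t 3.9
```

```bash
python3 -m creep '[[[0.02,0.03,0],-0.18,0],[[0.04,0.06,0],-0.36,0],[[0.057,0.09,0.01],-0.54,0],[[0.057,0.09,0.03],-0.6,0],[[0.057,0.09,0.041],-0.6,0]]' 60
python3 -c "
from h import *
to(.468,.172,.053,181)
p,d,c=snap('top','t1'); cv2.imwrite('pics/t1c.png',cv2.resize(p[160:300,170:350],(720,560))[:,:,::-1])"
```

```text
t: 4.53
tool_pos: [0.468, 0.1698, 0.1187]
orientation: [0.015, -3.139, 0.0]
wrist_force: [-0.1, -0.6, -0.3]
grip_width: 0.0242
grasp_force: 59.1
shift [-0.0002  0.0022  0.0657] twist -6.291 phi -179.5 t 4.5
```

View pics/t1c.png

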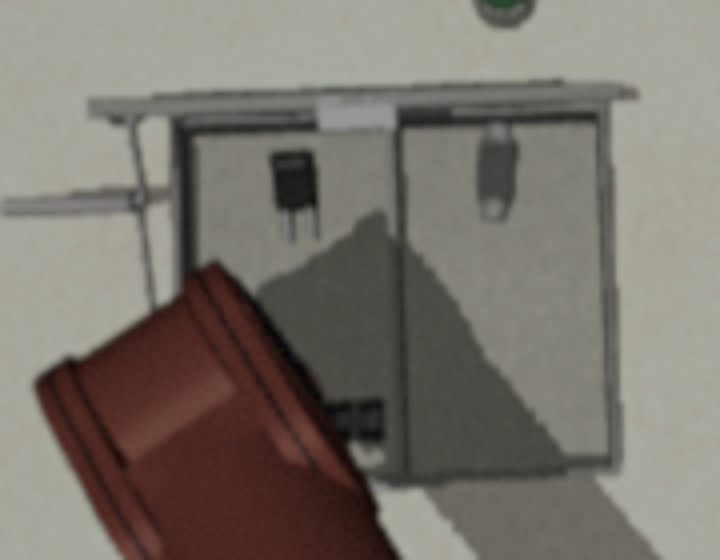

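The case crop shows the held plug over the front of the left bay. Sample plug (293,190) and sample attenuator (495,170) are as expected, so I'll lower it.

```bash
python3 -m creep '[[[0,0.002,0.02],0,0],[[0,0.002,0.04],0,0],[[0,0.002,0.055],0,0],[[0,0.002,0.064],0,0],[[0,0.002,0.065],0,0]]' 60
python3 -m creep '[[[0,0,0],0,45],[[0,0,0],0,45],[[0,0,0],0,45],[[0,0,-0.03],0,45],[[0,0,-0.07],0,45]]' 60
python3 -c "
from h import *
find('t2')
to(.432,-.209,.15,129)"
```

```text
t: 5.2
tool_pos: [0.4688, 0.1718, 0.055]
orientation: [0.014, -3.141, 0.0]
wrist_force: [0.2, 0.1, 0.1]
grip_width: 0.0245
grasp_force: 59.1
t: 5.82
tool_pos: [0.4683, 0.1718, 0.1257]
orientation: [0.015, -3.14, 0.0]
wrist_force: [0.4, 0.7, 0.5]
grip_width: 0.0383
grasp_force: 0.0
plug [382. 227.] 108 [ 567. -191.] [35. 22.] 78
plug [390. 278.] 118 [ 432. -209.] [24. 35.] 132
shift [ 0.0426 -0.3819 -0.0197] twist -5.383 phi -179.4 t 5.9
```

```bash
sed -i 's/(g\[S\]<60)/(g[S]<72)/' h.py
python3 -m creep '[[[0.005,-0.03,-0.02],0.18,60],[[0.01,-0.08,-0.02],0.36,60],[[0.015,-0.13,-0.02],0.54,60],[[0.02,-0.18,-0.02],0.72,60],[[0.025,-0.23,-0.02],0.9,60]]' 60
python3 -c "
from h import *
to(.432,-.209,.1,130)"
```

```text
t: 6.5
tool_pos: [0.4459, -0.0599, 0.1457]
orientation: [1.361, 2.83, 0.0]
wrist_force: [1.5, -0.0, -0.1]
grip_width: 0.0513
grasp_force: 0.0
shift [-0.1077 -0.1039  0.0458] twist -0.024 phi 128.6 t 6.5
```

```bash
python3 -m creep '[[[-0.028,-0.027,0],-0.02,60],[[-0.06,-0.058,0],-0.02,60],[[-0.09,-0.087,0.01],-0.02,60],[[-0.108,-0.104,0.03],-0.02,60],[[-0.108,-0.104,0.045],-0.02,60]]' 60
python3 -m creep '[[[0,0,0.025],0,60],[[0,0,0.05],0,60],[[0,0,0.065],0,60],[[0,0,0.072],0,60],[[0,0,0.072],0,60]]' 60
python3 -m creep '[[[0,0,0],0,0],[[0,0,0],0,0],[[0,0,0],0,0],[[0,0,0],0,0],[[0,0,0],0,0]]' 60
python3 -m creep '[[[0,0,-0.03],0,0],[[0,0,-0.07],0,0],[[0,0,-0.11],0,0],[[0,0,-0.14],0,0],[[0,0,-0.14],0,0]]' 60
python3 -c "
from h import *
to(.553,.203,.16,181)"
```

```text
t: 7.12
tool_pos: [0.4326, -0.2094, 0.0996]
orientation: [-1.33, -2.846, 0.0]
wrist_force: [-0.4, 1.1, 0.3]
grip_width: 0.0513
grasp_force: 0.0
t: 7.75
tool_pos: [0.4333, -0.2074, 0.0284]
orientation: [-1.324, -2.849, -0.0]
wrist_force: [-0.1, 0.8, 0.4]
grip_width: 0.0514
grasp_force: 0.0
t: 8.38
tool_pos: [0.4337, -0.2079, 0.0293]
orientation: [1.325, 2.847, -0.0]
wrist_force: [-1.0, 1.1, 5.5]
grip_width: 0.0243
grasp_force: 59.4
t: 9.0
tool_pos: [0.4346, -0.2083, 0.1712]
orientation: [1.323, 2.843, -0.001]
wrist_force: [0.1, -0.2, -0.7]
grip_width: 0.0244
grasp_force: 59.0
shift [0.2385 0.3555 0.0106] twist -0.889 phi 130.1 t 9.0
```

```bash
python3 -m creep '[[[0.025,0.038,0],-0.18,0],[[0.05,0.076,0],-0.36,0],[[0.08,0.12,0],-0.54,0],[[0.11,0.165,0],-0.72,0],[[0.14,0.21,0],-0.88,0]]' 60
python3 -c "
from h import *
to(.553,.203,.1,181)"
```

```text
t: 9.62
tool_pos: [0.5034, 0.0362, 0.1677]
orientation: [0.023, -3.141, 0.0]
wrist_force: [0.5, -0.6, -0.7]
grip_width: 0.0243
grasp_force: 59.0
shift [-0.052   0.1661  0.0677] twist -6.286 phi -179.2 t 9.6
```

```bash
python3 -m creep '[[[-0.014,0.045,0],0,0],[[-0.03,0.09,0],0,0],[[-0.042,0.135,0.01],0,0],[[-0.052,0.166,0.04],0,0],[[-0.052,0.166,0.068],0,0]]' 60
python3 -m creep '[[[0,0,0.015],0,0],[[0,0,0.03],0,0],[[0,0,0.042],0,0],[[0,0,0.046],0,0],[[0,0,0.046],0,0]]' 60
python3 -m creep '[[[0,0,0],0,45],[[0,0,0],0,45],[[0,0,0],0,45],[[0,0,-0.03],0,45],[[0,0,-0.08],0,45]]' 60
python3 -c "
from h import *
find('t3')
to(.567,-.191,.15,80)"
```

```text
t: 10.25
tool_pos: [0.5533, 0.2046, 0.0986]
orientation: [0.021, -3.141, -0.003]
wrist_force: [0.2, -0.3, -0.8]
grip_width: 0.0241
grasp_force: 59.1
t: 10.88
tool_pos: [0.556, 0.1946, 0.0545]
orientation: [-0.004, 3.14, -0.011]
wrist_force: [1.6, -19.6, 4.8]
grip_width: 0.0243
grasp_force: 63.2
t: 11.5
tool_pos: [0.5535, 0.1998, 0.1341]
orientation: [0.012, -3.139, 0.001]
wrist_force: [1.0, 0.5, 0.8]
grip_width: 0.0387
grasp_force: 0.0
att [426. 226.] 102 [ 567. -307.] [38. 21.] 62
plug [382. 226.] 116 [ 568. -191.] [36. 23.] 78
att [430. 273.] 94 [ 443. -314.] [19. 37.] 93
shift [-0.0071 -0.3932 -0.0087] twist -4.529 phi -179.5 t 11.6
```

```bash
python3 -m creep '[[[0.01,-0.02,-0.03],0,60],[[0.02,-0.06,-0.03],0.1,60],[[0.02,-0.11,-0.03],0.28,60],[[0.02,-0.16,-0.03],0.46,60],[[0.02,-0.21,-0.03],0.64,60]]' 60
python3 -c "
from h import *
to(.567,-.191,.15,79)"
```

```text
t: 12.18
tool_pos: [0.5361, -0.0111, 0.1649]
orientation: [0.984, 2.981, 0.0]
wrist_force: [0.9, 0.1, -0.0]
grip_width: 0.0512
grasp_force: 0.0
shift [-0.1319 -0.1262  0.0151] twist 1.125 phi 143.5 t 12.2
```

```bash
python3 -m creep '[[[-0.03,-0.028,0],0.18,60],[[-0.06,-0.056,0],0.36,60],[[-0.09,-0.085,0],0.54,60],[[-0.12,-0.115,0],0.72,60],[[-0.132,-0.126,0.015],0.9,60]]' 60
python3 -c "
from h import *
to(.567,-.191,.1,79)
p,d,c=snap('top','t4'); cv2.imwrite('pics/t4c.png',cv2.resize(p[160:300,170:450],(800,400))[:,:,::-1])"
```

```text
t: 12.8
tool_pos: [0.5688, -0.1928, 0.1504]
orientation: [2.186, 2.251, 0.001]
wrist_force: [0.0, -0.2, -0.6]
grip_width: 0.0516
grasp_force: 0.0
shift [ 0.0019 -0.0019  0.0504] twist 0.222 phi 91.7 t 12.8
```

View pics/t4c.png

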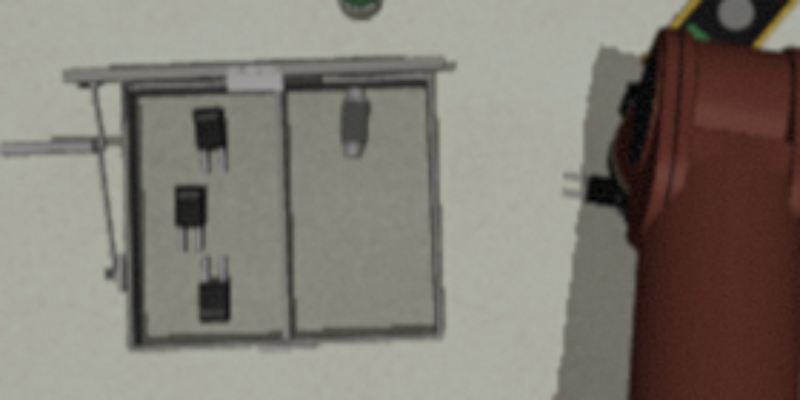

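The crop shows plug P2 at (190,207) and P3 at (215,300) lying in the left bay, with the stay unchanged. Free space remains at (250,205) for P1, which sits under the gripper.

```bash
python3 -m creep '[[[0.002,-0.002,0.02],0.18,60],[[0.002,-0.002,0.05],0.22,60],[[0.002,-0.002,0.08],0.22,60],[[0.002,-0.002,0.11],0.22,60],[[0.002,-0.002,0.121],0.22,60]]' 60
python3 -m creep '[[[0,0,0],0,60],[[0,0,0],0,0],[[0,0,0],0,0],[[0,0,0],0,0],[[0,0,0],0,0]]' 60
python3 -m creep '[[[0,0,-0.03],0,0],[[0,0,-0.07],0,0],[[0,0,-0.11],0,0],[[0,0,-0.14],0,0],[[0,0,-0.14],0,0]]' 60
python3 -c "
from h import *
to(.55,.141,.16,181)"
```

```text
t: 13.48
tool_pos: [0.5652, -0.186, 0.027]
orientation: [-2.408, -2.015, 0.001]
wrist_force: [-0.8, 0.5, 0.8]
grip_width: 0.0513
grasp_force: 0.0
t: 14.1
tool_pos: [0.5673, -0.1869, 0.0301]
orientation: [2.41, 2.012, 0.002]
wrist_force: [-0.2, 0.5, 6.4]
grip_width: 0.024
grasp_force: 59.6
t: 14.72
tool_pos: [0.5678, -0.1871, 0.1718]
orientation: [2.408, 2.01, 0.005]
wrist_force: [0.4, -0.2, -1.2]
grip_width: 0.0244
grasp_force: 59.1
shift [ 0.3196 -0.0762  0.0111] twist -1.768 phi 79.7 t 14.7
```

```bash
python3 -m creep '[[[0.015,-0.03,0],-0.18,0],[[0.045,-0.05,0],-0.36,0],[[0.08,-0.06,0],-0.54,0],[[0.12,-0.07,0],-0.72,0],[[0.16,-0.075,0],-0.9,0]]' 60
python3 -c "
from h import *
to(.55,.141,.16,181)"
```

```text
t: 15.35
tool_pos: [0.5202, -0.0148, 0.1677]
orientation: [-1.288, -2.865, 0.001]
wrist_force: [0.5, -0.1, 0.7]
grip_width: 0.0243
grasp_force: 59.1
shift [0.0967 0.1257 0.0077] twist -0.863 phi 131.6 t 15.3
```

```bash
python3 -m creep '[[[0.02,0.025,0],-0.18,0],[[0.04,0.05,0],-0.36,0],[[0.065,0.085,0],-0.54,0],[[0.09,0.115,0],-0.72,0],[[0.097,0.126,0.008],-0.86,0]]' 60
python3 -c "
from h import *
to(.55,.141,.055,181)"
```

```text
t: 15.98
tool_pos: [0.5514, 0.1434, 0.1601]
orientation: [-0.028, 3.141, 0.002]
wrist_force: [-0.6, 0.3, -0.8]
grip_width: 0.0239
grasp_force: 59.1
shift [ 0.0015 -0.0025  0.1051] twist -6.283 phi -179.0 t 16.0
```

```bash
python3 -m creep '[[[0,0,0.025],0,0],[[0,0,0.05],0,0],[[0,0,0.075],0,0],[[0,0,0.095],0,0],[[0,0,0.105],0,0]]' 60
python3 -m creep '[[[0,0,0],0,42],[[0,0,0],0,42],[[0,0,0],0,42],[[0,0,-0.03],0,42],[[0,0,-0.08],0,42]]' 60
python3 -c "
from h import *
find('t5')
to(.567,-.307,.17,62)"
```

```text
t: 16.6
tool_pos: [0.551, 0.1399, 0.0546]
orientation: [0.014, -3.139, 0.001]
wrist_force: [-40.3, -11.2, 95.6]
grip_width: 0.0247
grasp_force: 70.3
t: 17.23
tool_pos: [0.5509, 0.1401, 0.1351]
orientation: [0.015, -3.139, -0.0]
wrist_force: [1.1, 0.3, 1.1]
grip_width: 0.0361
grasp_force: 0.0
att [426. 226.] 108 [ 568. -307.] [38. 22.] 65
att [430. 273.] 97 [ 443. -314.] [19. 37.] 94
shift [-0.0084 -0.4488 -0.0278] twist -4.214 phi -179.4 t 17.3
```

```bash
python3 -m creep '[[[0.01,-0.02,-0.03],0.1,60],[[0.03,-0.06,-0.03],0.28,60],[[0.03,-0.11,-0.03],0.46,60],[[0.03,-0.16,-0.03],0.64,60],[[0.03,-0.21,-0.03],0.82,60]]' 60
python3 -c "
from h import *
to(.568,-.307,.15,64)
p,d,c=snap('top','t6'); cv2.imwrite('pics/t6c.png',cv2.resize(p[160:300,170:450],(800,400))[:,:,::-1])"
```

```text
t: 17.9
tool_pos: [0.5239, -0.0717, 0.1659]
orientation: [1.247, 2.882, 0.0]
wrist_force: [0.8, -0.2, 0.2]
grip_width: 0.0514
grasp_force: 0.0
shift [-0.2016 -0.129   0.0161] twist 1.208 phi 133.2 t 17.9
```

View pics/t6c.png

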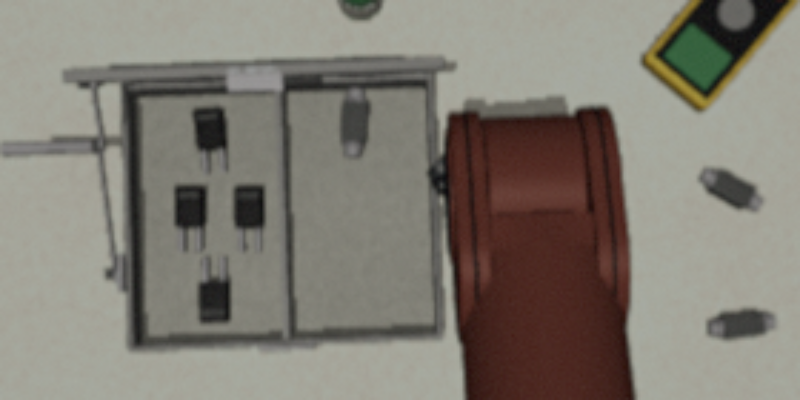

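All four plugs lie in the left bay at (210,130), (190,207), (250,207) and (215,300). The attenuators remain at (730,188) and (740,323).

```bash
python3 -m creep '[[[-0.04,-0.026,0],0.18,60],[[-0.08,-0.052,0],0.36,60],[[-0.13,-0.083,0],0.54,60],[[-0.17,-0.11,0],0.72,60],[[-0.201,-0.129,0],0.9,60]]' 60
python3 -c "
from h import *
to(.568,-.307,.029,64)"
```

```text
t: 18.58
tool_pos: [0.5688, -0.3072, 0.1654]
orientation: [2.378, 2.052, -0.0]
wrist_force: [0.3, 0.6, 0.3]
grip_width: 0.0508
grasp_force: 0.0
shift [ 0.0002 -0.0009  0.1364] twist 0.307 phi 81.6 t 18.6
```

```bash
python3 -m creep '[[[0,0,0.03],0.18,60],[[0,0,0.06],0.3,60],[[0,0,0.09],0.3,60],[[0,0,0.12],0.3,60],[[0,0,0.136],0.3,60]]' 60
python3 -m creep '[[[0,0,0],0,60],[[0,0,0],0,0],[[0,0,0],0,0],[[0,0,0],0,0],[[0,0,0],0,0]]' 60
python3 -m creep '[[[0,0,-0.03],0,0],[[0,0,-0.07],0,0],[[0,0,-0.11],0,0],[[0,0,-0.14],0,0],[[0,0,-0.14],0,0]]' 60
python3 -c "
from h import *
to(.55,.036,.16,181)"
```

```text
t: 19.2
tool_pos: [0.5683, -0.3041, 0.0278]
orientation: [-2.651, -1.683, 0.001]
wrist_force: [0.6, 0.0, 0.9]
grip_width: 0.0513
grasp_force: 0.0
t: 19.82
tool_pos: [0.5698, -0.3051, 0.0311]
orientation: [2.651, 1.682, 0.002]
wrist_force: [-0.6, 0.4, 6.4]
grip_width: 0.0222
grasp_force: 59.5
t: 20.45
tool_pos: [0.5701, -0.3054, 0.1729]
orientation: [2.649, 1.68, 0.005]
wrist_force: [1.0, -0.2, -1.2]
grip_width: 0.022
grasp_force: 58.9
shift [ 0.3003 -0.1637  0.0119] twist -2.028 phi 64.8 t 20.4
```

```bash
python3 -m creep '[[[0.015,-0.025,0],-0.18,0],[[0.045,-0.05,0],-0.36,0],[[0.075,-0.075,0],-0.54,0],[[0.11,-0.1,0],-0.72,0],[[0.15,-0.12,0],-0.9,0]]' 60
python3 -c "
from h import *
to(.55,.036,.16,181)"
```

```text
t: 21.08
tool_pos: [0.5229, -0.1169, 0.1686]
orientation: [-1.649, -2.673, 0.001]
wrist_force: [0.6, 0.7, -0.7]
grip_width: 0.0223
grasp_force: 59.0
shift [0.1245 0.0928 0.0085] twist -1.123 phi 116.6 t 21.1
```

```bash
python3 -m creep '[[[0.025,0.018,0],-0.18,0],[[0.05,0.036,0],-0.36,0],[[0.075,0.054,0],-0.54,0],[[0.1,0.074,0],-0.72,0],[[0.124,0.093,0],-0.9,0]]' 60
python3 -c "
from h import *
to(.55,.036,.08,181)"
```

```text
t: 21.7
tool_pos: [0.5519, 0.0355, 0.1686]
orientation: [-0.321, -3.124, 0.0]
wrist_force: [-0.2, -0.3, -1.1]
grip_width: 0.022
grasp_force: 59.0
shift [0.0019 0.0001 0.0886] twist -0.222 phi 168.3 t 21.7
```

Lower slowly, watching the force.

```bash
python3 -m creep '[[[0.002,0,0.02],-0.18,0],[[0.002,0,0.04],-0.22,0],[[0.002,0,0.06],-0.22,0],[[0.002,0,0.08],-0.22,0],[[0.002,0,0.089],-0.22,0]]' 60
python3 -m creep '[[[0,0,0.006],0,0],[[0,0,0.012],0,0],[[0,0,0.017],0,0],[[0,0,0.021],0,0],[[0,0,0.022],0,0]]' 60
```

```text
t: 22.32
tool_pos: [0.5496, 0.0347, 0.0786]
orientation: [0.012, -3.14, -0.0]
wrist_force: [0.0, 0.7, -0.1]
grip_width: 0.0219
grasp_force: 59.0
t: 22.95
tool_pos: [0.5503, 0.0349, 0.0582]
orientation: [0.014, -3.141, 0.0]
wrist_force: [0.3, 0.8, -0.6]
grip_width: 0.022
grasp_force: 59.0
```

```bash
python3 -m creep '[[[0,0,0.001],0,0],[[0,0,0.002],0,45],[[0,0,0.002],0,45],[[0,0,0.002],0,45],[[0,0,0.002],0,45]]' 60
python3 -m creep '[[[0,0,-0.03],0,45],[[0,0,-0.07],0,45],[[0,-0.02,-0.1],0,60],[[0.01,-0.06,-0.1],0.18,60],[[0.02,-0.11,-0.1],0.36,60]]' 60
python3 -c "
from h import *
find('t7')
to(.443,-.314,.15,94)"
```

```text
t: 23.58
tool_pos: [0.5504, 0.035, 0.0564]
orientation: [-0.014, 3.141, 0.0]
wrist_force: [0.7, 1.0, 0.3]
grip_width: 0.0384
grasp_force: 0.0
t: 24.2
tool_pos: [0.5314, -0.0755, 0.157]
orientation: [0.554, 3.091, 0.0]
wrist_force: [0.2, -1.4, -0.2]
grip_width: 0.0512
grasp_force: 0.0
att [430. 273.] 99 [ 443. -314.] [19. 37.] 93
shift [-0.0028 -0.2454  0.0073] twist 1.129 phi 158.7 t 24.2
```

```bash
python3 -m creep '[[[0,-0.05,0],0.18,60],[[0,-0.1,0],0.36,60],[[0,-0.15,0],0.54,60],[[-0.002,-0.2,0],0.72,60],[[-0.003,-0.245,0],0.9,60]]' 60
python3 -c "
from h import *
to(.443,-.314,.029,94)"
```

```text
t: 24.88
tool_pos: [0.4492, -0.308, 0.1565]
orientation: [1.847, 2.541, -0.0]
wrist_force: [0.5, 0.0, 0.9]
grip_width: 0.0514
grasp_force: 0.0
shift [-0.0038 -0.0078  0.1275] twist 0.244 phi 108.0 t 24.9
```

```bash
python3 -m creep '[[[-0.002,-0.005,0.03],0.18,60],[[-0.002,-0.005,0.06],0.24,60],[[-0.002,-0.005,0.09],0.24,60],[[-0.002,-0.005,0.115],0.24,60],[[-0.002,-0.005,0.128],0.24,60]]' 60
python3 -m creep '[[[0,0,0],0,60],[[0,0,0],0,0],[[0,0,0],0,0],[[0,0,0],0,0],[[0,0,0],0,0]]' 60
python3 -m creep '[[[0,0,-0.03],0,0],[[0,0,-0.07],0,0],[[0,0,-0.11],0,0],[[0,0,-0.14],0,0],[[0,0,-0.14],0,0]]' 60
python3 -c "
from h import *
to(.479,.036,.16,181)"
```

```text
t: 25.5
tool_pos: [0.4454, -0.3092, 0.027]
orientation: [-2.129, -2.308, 0.0]
wrist_force: [0.0, -0.2, 0.2]
grip_width: 0.0512
grasp_force: 0.0
t: 26.12
tool_pos: [0.4467, -0.3103, 0.0297]
orientation: [2.13, 2.307, 0.001]
wrist_force: [-0.7, -0.2, 6.2]
grip_width: 0.0224
grasp_force: 59.5
t: 26.75
tool_pos: [0.4472, -0.3106, 0.1714]
orientation: [2.127, 2.304, 0.001]
wrist_force: [0.7, 0.6, -1.0]
grip_width: 0.0223
grasp_force: 58.9
shift [0.343  0.0593 0.0105] twist -1.508 phi 94.6 t 26.8
```

```bash
python3 -m creep '[[[0.03,0.005,0],-0.18,0],[[0.07,0.012,0],-0.36,0],[[0.11,0.019,0],-0.54,0],[[0.15,0.026,0],-0.72,0],[[0.19,0.033,0],-0.9,0]]' 60
python3 -c "
from h import *
to(.479,.036,.16,181)"
```

```text
t: 27.38
tool_pos: [0.4631, -0.1164, 0.1676]
orientation: [-0.906, -3.007, 0.0]
wrist_force: [1.1, 0.2, -0.1]
grip_width: 0.0222
grasp_force: 58.9
shift [0.0708 0.1359 0.0076] twist -0.602 phi 146.5 t 27.4
```

```bash
python3 -m creep '[[[0.018,0.034,0],-0.18,0],[[0.036,0.07,0],-0.36,0],[[0.054,0.105,0],-0.54,0],[[0.07,0.136,0],-0.6,0],[[0.071,0.136,0.01],-0.6,0]]' 60
python3 -c "
from h import *
to(.479,.036,.08,181)"
```

```text
t: 28.0
tool_pos: [0.4805, 0.0377, 0.1582]
orientation: [-0.022, 3.141, 0.002]
wrist_force: [0.2, 0.1, -0.2]
grip_width: 0.0224
grasp_force: 59.0
shift [ 0.0016 -0.0017  0.0781] twist -6.286 phi -179.2 t 28.0
```

```bash
python3 -m creep '[[[0.004,-0.002,0.02],0,0],[[0.004,-0.002,0.04],0,0],[[0.004,-0.002,0.06],0,0],[[0.004,-0.002,0.075],0,0],[[0.004,-0.002,0.079],0,0]]' 60
python3 -m creep '[[[0,0,0.006],0,0],[[0,0,0.012],0,0],[[0,0,0.017],0,0],[[0,0,0.021],0,0],[[0,0,0.023],0,0]]' 60
python3 -m creep '[[[0,0,0.001],0,0],[[0,0,0.002],0,45],[[0,0,0.002],0,45],[[0,0,0.002],0,45],[[0,0,0.002],0,45]]' 60
python3 -m creep '[[[0,0,-0.03],0,45],[[0,0,-0.07],0,45],[[0,-0.02,-0.1],0,60],[[0.01,-0.06,-0.1],0,60],[[0.02,-0.12,-0.1],0,60]]' 60
```

```text
t: 28.62
tool_pos: [0.4755, 0.0322, 0.0781]
orientation: [0.013, -3.14, -0.0]
wrist_force: [-0.5, 1.3, -1.2]
grip_width: 0.0223
grasp_force: 59.0
t: 29.25
tool_pos: [0.4763, 0.0327, 0.0561]
orientation: [0.015, -3.141, -0.0]
wrist_force: [0.2, 0.3, -0.5]
grip_width: 0.0222
grasp_force: 59.0
t: 29.88
tool_pos: [0.4764, 0.0327, 0.0544]
orientation: [-0.014, 3.141, 0.0]
wrist_force: [-0.1, -0.0, 0.6]
grip_width: 0.0389
grasp_force: 0.0
t: 30.5
tool_pos: [0.4578, -0.0875, 0.1551]
orientation: [-0.02, 3.14, -0.0]
wrist_force: [1.8, -0.5, -0.1]
grip_width: 0.0511
grasp_force: 0.0
```

```bash
python3 - <<'E'
from h import *
p,d,c=snap('top','t8'); cv2.imwrite('pics/t8c.png',cv2.resize(p[160:300,160:340],(720,560))[:,:,::-1])
def reg(r0,r1,c0,c1,zlo,zhi):
    v,u=np.mgrid[r0:r1,c0:c1];uv=np.c_[u.ravel(),v.ravel()];X=depthpt(c,d,uv);m=(X[:,2]>zlo)&(X[:,2]<zhi);return X[m],uv[m]
X,uv=reg(200,222,165,214,.11,.17);print('bar',len(X),np.median(X,0).round(4),X.min(0).round(3),X.max(0).round(3))
for y in np.arange(.25,.345,.01):
    s=abs(X[:,1]-y)<.005
    if s.any():print(round(y,3),s.sum(),X[s].mean(0).round(4),X[s][:,0].min().round(4),X[s][:,0].max().round(4))
X,uv=reg(180,265,202,214,.06,.35)
X=X[(X[:,1]>.246)&(X[:,1]<.27)]
for z in np.arange(.07,.3,.015):
    s=abs(X[:,2]-z)<.0075
    if s.any():print('link',round(z,3),s.sum(),X[s].mean(0).round(4))
X,uv=reg(178,195,190,335,.28,.34);print('lid edge',X.min(0).round(3),X.max(0).round(3),np.median(X,0).round(3))
X,uv=reg(270,290,210,335,.06,.09);print('front rim',X.min(0).round(3),X.max(0).round(3),np.median(X,0).round(3))
to(.600,.312,.22,90)
E
```

```text
bar 221 [0.6005 0.2855 0.1405] [0.577 0.251 0.116] [0.626 0.338 0.161]
0.25 30 [0.6095 0.2531 0.1456] 0.5894 0.6255
0.26 41 [0.5959 0.2583 0.1365] 0.5771 0.624
0.27 18 [0.6013 0.2699 0.1407] 0.5961 0.6082
0.28 20 [0.6004 0.2797 0.1395] 0.5955 0.6055
0.29 22 [0.6005 0.2897 0.1399] 0.5952 0.6054
0.3 21 [0.6005 0.2998 0.1403] 0.5953 0.6057
0.31 22 [0.6004 0.3098 0.1409] 0.5953 0.6056
0.32 20 [0.6005 0.3199 0.141 ] 0.5956 0.6062
0.33 22 [0.6007 0.3299 0.1403] 0.5955 0.6065
0.34 5 [0.6008 0.3367 0.1408] 0.5985 0.6033
link 0.07 56 [0.6096 0.2482 0.0738]
link 0.085 69 [0.5093 0.2512 0.0848]
link 0.1 25 [0.5341 0.2544 0.1016]
link 0.115 22 [0.5605 0.2553 0.1152]
link 0.13 26 [0.5852 0.2561 0.1299]
link 0.145 39 [0.6064 0.2553 0.144 ]
link 0.16 16 [0.6274 0.2534 0.1602]
link 0.175 15 [0.6409 0.2528 0.1736]
link 0.19 2 [0.6452 0.2506 0.1895]
lid edge [ 0.619 -0.029  0.281] [0.648 0.249 0.317] [0.635 0.109 0.311]
front rim [ 0.425 -0.033  0.061] [0.458 0.245 0.082] [0.434 0.111 0.074]
shift [-0.1457  0.4082 -0.067 ] twist -4.709 phi -179.8 t 30.6
```

View pics/t8c.png

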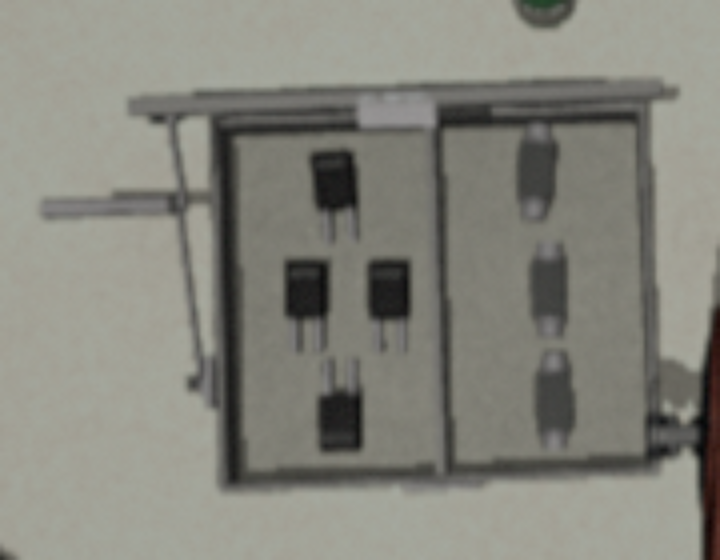

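All three plugs and the sample are in the left bay, and both attenuators and the sample are in the right bay. The stay bar runs along row 205, columns 45–180, with its axis at x=0.6005 and z≈0.134. Next is the stay.

```bash
python3 -m creep '[[[0,0.04,-0.03],0.18,60],[[0,0.09,-0.065],0.36,60],[[0,0.14,-0.065],0.54,60],[[0,0.19,-0.065],0.72,60],[[0,0.24,-0.065],0.9,60]]' 30
python3 -c "
from h import *
to(.500,.312,.22,91)"
```

```text
t: 31.18
tool_pos: [0.4556, 0.1449, 0.2195]
orientation: [1.293, 2.862, -0.001]
wrist_force: [0.7, -0.2, -1.1]
grip_width: 0.0512
grasp_force: 0.0
shift [ 0.0961  0.1437 -0.0006] twist 0.704 phi 131.4 t 31.2
```

```bash
python3 -m creep '[[[0.03,0.04,0],0.18,60],[[0.06,0.08,0],0.36,60],[[0.08,0.12,0],0.54,60],[[0.096,0.144,0],0.7,60],[[0.096,0.144,0],0.704,60]]' 30
python3 -c "
from h import *
to(.6005,.312,.137,91)"
```

```text
t: 31.8
tool_pos: [0.4987, 0.3139, 0.2187]
orientation: [-2.192, -2.247, 0.0]
wrist_force: [0.2, -0.5, 0.7]
grip_width: 0.0515
grasp_force: 0.0
shift [-0.0045  0.1019  0.0815] twist 0.007 phi 91.4 t 31.8
```

```bash
python3 -m creep '[[[0,0.03,0],0,60],[[-0.002,0.06,0],0,60],[[-0.004,0.09,0],0,60],[[-0.004,0.102,0],0,60],[[-0.004,0.102,0.01],0,60]]' 30
python3 -m creep '[[[0,0,0.02],0,60],[[0,0,0.04],0,60],[[0,0,0.06],0,60],[[0,0,0.071],0,60],[[0,0,0.071],0,60]]' 30
python3 -m creep '[[[0,0,0],0,30],[[0,0,0],0,15],[[0,0,0],0,0],[[0,0,0],0,0],[[0,0,0],0,0]]' 30
```

```text
t: 32.42
tool_pos: [0.6019, 0.3091, 0.2093]
orientation: [2.195, 2.247, 0.001]
wrist_force: [0.1, -0.1, -0.1]
grip_width: 0.0512
grasp_force: 0.0
t: 33.05
tool_pos: [0.6011, 0.3091, 0.1371]
orientation: [-2.194, -2.247, 0.003]
wrist_force: [-0.6, 1.2, 0.6]
grip_width: 0.0512
grasp_force: 0.0
t: 33.67
tool_pos: [0.6017, 0.3095, 0.1384]
orientation: [2.195, 2.248, 0.0]
wrist_force: [-0.8, 1.7, 0.6]
grip_width: 0.011
grasp_force: 29.3
```

```bash
python3 -m creep '[[[0,-0.001,-0.002],0,0],[[0,-0.0025,-0.0045],0,0],[[0,-0.004,-0.007],0,0],[[0,-0.0055,-0.009],0,0],[[0,-0.0075,-0.0115],0,0]]' 30
python3 -m creep '[[[0,-0.0015,-0.002],0,0],[[0,-0.003,-0.004],0,0],[[0,-0.0045,-0.006],0,0],[[0,-0.0065,-0.008],0,0],[[0,-0.0085,-0.010],0,0]]' 30
```

```text
t: 34.3
tool_pos: [0.5944, 0.3093, 0.1502]
orientation: [2.195, 2.247, 0.001]
wrist_force: [2.7, 4.0, -1.6]
grip_width: 0.0105
grasp_force: 29.2
t: 34.92
tool_pos: [0.5865, 0.3091, 0.1605]
orientation: [2.195, 2.247, 0.003]
wrist_force: [6.1, 3.4, 0.1]
grip_width: 0.0105
grasp_force: 29.4
```

```bash
python3 -m creep '[[[0,-0.002,-0.002],0,0],[[0,-0.004,-0.0038],0,0],[[0,-0.006,-0.0056],0,0],[[0,-0.008,-0.0074],0,0],[[0,-0.010,-0.009],0,0]]' 30
python3 -m creep '[[[0,-0.002,-0.0016],0,0],[[0,-0.004,-0.0032],0,0],[[0,-0.006,-0.0046],0,0],[[0,-0.008,-0.006],0,0],[[0,-0.010,-0.0074],0,0]]' 30
python3 -m creep '[[[0,-0.002,-0.0014],0,0],[[0,-0.004,-0.0026],0,0],[[0,-0.004,-0.0026],0,0],[[0,-0.004,-0.0026],0,0],[[0,-0.004,-0.0026],0,0]]' 30
python3 - <<'E'
from h import *
p,d,c=snap('top','t9')
v,u=np.mgrid[170:260,190:340];uv=np.c_[u.ravel(),v.ravel()];X=depthpt(c,d,uv);m=(X[:,2]>.22)&(X[:,2]<.4)&(X[:,1]<.2);X=X[m]
print(len(X),np.percentile(X,[1,50,99],axis=0).round(3) if len(X) else '')
E
```

```text
t: 35.55
tool_pos: [0.5774, 0.3089, 0.1701]
orientation: [2.195, 2.245, 0.006]
wrist_force: [9.0, 4.4, 1.1]
grip_width: 0.0105
grasp_force: 29.2
t: 36.17
tool_pos: [0.5682, 0.3087, 0.1781]
orientation: [2.194, 2.244, 0.008]
wrist_force: [10.7, 4.4, 2.2]
grip_width: 0.0109
grasp_force: 29.2
t: 36.8
tool_pos: [0.5644, 0.3086, 0.1811]
orientation: [2.194, 2.244, 0.009]
wrist_force: [8.6, 2.6, 5.7]
grip_width: 0.0108
grasp_force: 29.5
1807 [[ 0.563 -0.028  0.221]
 [ 0.59   0.091  0.277]
 [ 0.617  0.197  0.299]]
```

```bash
python3 -m creep '[[[0,0,0],0,40],[[0,0,0],0,40],[[0,0,0],0,40],[[0,0,-0.03],0,40],[[0,0,-0.07],0,40]]' 30
python3 -m creep '[[[0,0,-0.04],0,40],[[0,0,-0.09],0,0],[[0,0,-0.14],0,0],[[0,0,-0.16],0,0],[[0,0,-0.16],0,0]]' 30
python3 - <<'E'
from h import *
p,d,c=snap('top','t10'); cv2.imwrite('pics/t10c.png',cv2.resize(p[150:300,160:360],(720,540))[:,:,::-1])
v,u=np.mgrid[150:260,190:340];uv=np.c_[u.ravel(),v.ravel()];X=depthpt(c,d,uv)
m=(X[:,2]>.1)&(X[:,2]<.33)&(X[:,1]<.2)&(X[:,1]>-.02)&(X[:,0]<.69);X=X[m]
for z in np.arange(.1,.33,.02):
    s=abs(X[:,2]-z)<.01
    if s.any():print(round(z,2),s.sum(),np.percentile(X[s][:,0],[2,50,98]).round(3))
to(.74,.05,.40,180)
E
```

```text
t: 37.48
tool_pos: [0.5608, 0.3078, 0.2483]
orientation: [-2.194, -2.247, 0.005]
wrist_force: [1.6, -0.5, 0.4]
grip_width: 0.0341
grasp_force: 0.0
t: 38.1
tool_pos: [0.5616, 0.3089, 0.4099]
orientation: [2.194, 2.248, 0.003]
wrist_force: [-0.3, -0.1, -0.6]
grip_width: -0.0001
grasp_force: 0.0
0.1 75 [0.665 0.669 0.673]
0.12 185 [0.657 0.663 0.668]
0.14 228 [0.649 0.654 0.66 ]
0.16 220 [0.638 0.645 0.65 ]
0.18 230 [0.63  0.635 0.641]
0.2 254 [0.621 0.626 0.633]
0.22 246 [0.611 0.617 0.623]
0.24 279 [0.603 0.608 0.614]
0.26 281 [0.593 0.599 0.605]
0.28 443 [0.563 0.589 0.596]
0.3 607 [0.565 0.576 0.584]
shift [-0.2627  0.1722  0.0083] twist -1.547 phi 91.4 t 38.1
```

View pics/t10c.png

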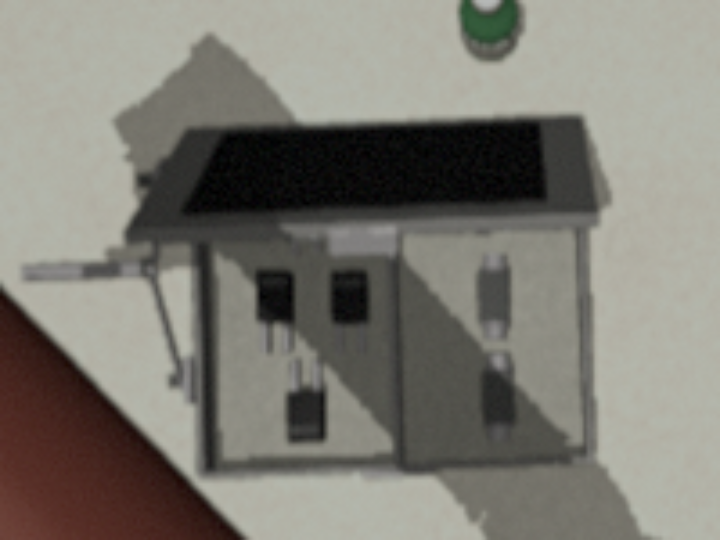

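The picture shows the lid partly lowered (outer face seen, edge at row 215, columns 130–597), at about 66° up. The bar stays raised at row 270, so the stay is unlocked. Now I'll get the shut fingers behind the lid.

```bash
python3 -m creep '[[[-0.04,0.02,0],-0.18,0],[[-0.08,0.04,0],-0.36,0],[[-0.13,0.06,0],-0.54,0],[[-0.175,0.08,0],-0.72,0],[[-0.211,0.097,0],-0.9,0]]' 30
python3 -m creep '[[[0,0,0],-0.18,0],[[0,0,0],-0.36,0],[[0,0,0],-0.54,0],[[0,0,0],-0.64,0],[[0,0,0],-0.645,0]]' 30
python3 -c "
from h import *
to(.66,.1,.34,180)
to(.625,.1,.288,180)"
```

```text
t: 38.78
tool_pos: [0.664, 0.0971, 0.4065]
orientation: [-0.991, -2.979, 0.004]
wrist_force: [0.2, 0.7, 0.4]
grip_width: -0.0003
grasp_force: 0.0
t: 39.4
tool_pos: [0.6633, 0.0995, 0.4068]
orientation: [-0.003, -3.139, 0.001]
wrist_force: [0.1, 0.0, -0.3]
grip_width: -0.0001
grasp_force: 0.0
shift [0.0031 0.0005 0.0669] twist -0.002 phi 179.9 t 39.4
shift [0.038  0.0005 0.1189] twist -0.002 phi 179.9 t 39.4
```

```bash
python3 -m creep '[[[0.003,0,0.03],0,0],[[0.003,0,0.067],0,0],[[0.015,0,0.085],0,0],[[0.03,0,0.105],0,0],[[0.038,0,0.119],0,0]]' 30
python3 -m creep '[[[0.006,0,0],0,0],[[0.012,0,0],0,0],[[0.018,0,0],0,0],[[0.022,0,0],0,0],[[0.025,0,0.002],0,0]]' 30
```

```text
t: 40.02
tool_pos: [0.6243, 0.0996, 0.2878]
orientation: [-0.007, -3.139, 0.001]
wrist_force: [0.1, -1.2, -0.1]
grip_width: -0.0003
grasp_force: 0.0
t: 40.65
tool_pos: [0.6006, 0.0999, 0.2881]
orientation: [0.003, 3.141, -0.0]
wrist_force: [1.9, -0.6, 1.6]
grip_width: 0.0003
grasp_force: 1.1
```

```bash
python3 -m creep '[[[0.003,0,0.0014],0,0],[[0.006,0,0.0028],0,0],[[0.009,0,0.0042],0,0],[[0.012,0,0.0056],0,0],[[0.0155,0,0.007],0,0]]' 30
python3 -m creep '[[[0.0065,0,0.0035],0,0],[[0.013,0,0.0073],0,0],[[0.019,0,0.0113],0,0],[[0.025,0,0.0153],0,0],[[0.031,0,0.0196],0,0]]' 30
python3 -c "
from h import *
to(.5256,.1,.2346,180)"
```

```text
t: 41.28
tool_pos: [0.5849, 0.0997, 0.2805]
orientation: [-0.004, -3.141, 0.001]
wrist_force: [1.9, -0.4, 0.1]
grip_width: 0.0006
grasp_force: 0.9
t: 41.9
tool_pos: [0.5536, 0.1, 0.2609]
orientation: [-0.003, -3.141, 0.001]
wrist_force: [1.0, -1.2, 1.4]
grip_width: 0.0001
grasp_force: 0.8
shift [ 0.028  -0.      0.0263] twist -0.002 phi 179.9 t 41.9
```

```bash
python3 -m creep '[[[0.006,0,0.0048],0,0],[[0.012,0,0.0098],0,0],[[0.017,0,0.015],0,0],[[0.0225,0,0.0205],0,0],[[0.028,0,0.026],0,0]]' 30
python3 -m creep '[[[0.005,0,0.0055],0,0],[[0.0095,0,0.011],0,0],[[0.014,0,0.017],0,0],[[0.018,0,0.023],0,0],[[0.0225,0,0.029],0,0]]' 30
python3 -m creep '[[[0.0037,0,0.0063],0,0],[[0.007,0,0.0127],0,0],[[0.0105,0,0.019],0,0],[[0.0138,0,0.0257],0,0],[[0.017,0,0.0325],0,0]]' 30
python3 - <<'E'
from h import *
to(.4749,.1,.1383,180)
p,d,c=snap('top','t11'); cv2.imwrite('pics/t11c.png',cv2.resize(p[150:300,140:360],(720,490))[:,:,::-1])
E
```

```text
t: 42.52
tool_pos: [0.5257, 0.1, 0.2347]
orientation: [-0.003, -3.141, 0.0]
wrist_force: [1.7, -0.2, 1.3]
grip_width: -0.0001
grasp_force: 0.6
t: 43.15
tool_pos: [0.5034, 0.1001, 0.2058]
orientation: [-0.003, -3.142, 0.0]
wrist_force: [1.2, -0.2, 0.5]
grip_width: 0.0
grasp_force: 0.4
t: 43.78
tool_pos: [0.4864, 0.1001, 0.1732]
orientation: [0.003, 3.142, -0.0]
wrist_force: [0.8, -2.0, 0.0]
grip_width: -0.0002
grasp_force: 0.3
shift [ 0.0115 -0.0001  0.0349] twist -0.002 phi 179.9 t 43.8
```

View pics/t11c.png

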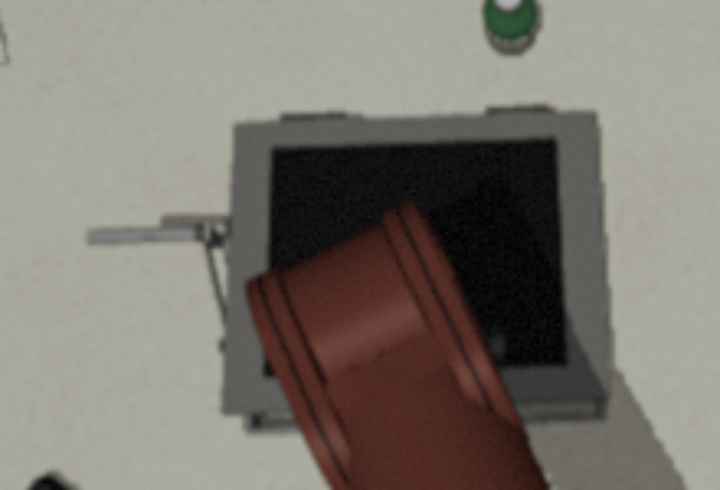

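The lid follows well. Its front edge is at row 410, nearly down, and the bar (85–225, row 235) is clear of the arm. I'll finish the arc slowly.

```bash
python3 -m creep '[[[0.0028,0,0.007],0,0],[[0.0053,0,0.014],0,0],[[0.0077,0,0.021],0,0],[[0.0098,0,0.028],0,0],[[0.0115,0,0.035],0,0]]' 30
python3 -m creep '[[[0.001,0,0.004],0,0],[[0.0018,0,0.0075],0,0],[[0.0025,0,0.011],0,0],[[0.003,0,0.0145],0,0],[[0.0034,0,0.018],0,0]]' 30
python3 -m creep '[[[0.0005,0,0.003],0,0],[[0.001,0,0.006],0,0],[[0.0013,0,0.009],0,0],[[0.0015,0,0.012],0,0],[[0.0016,0,0.015],0,0]]' 30
```

```text
t: 44.45
tool_pos: [0.4749, 0.1001, 0.1382]
orientation: [-0.003, -3.141, 0.0]
wrist_force: [-0.8, -0.1, 0.6]
grip_width: 0.0002
grasp_force: 0.1
t: 45.08
tool_pos: [0.4717, 0.1001, 0.1205]
orientation: [-0.003, -3.142, 0.0]
wrist_force: [0.1, 0.2, -0.7]
grip_width: -0.0005
grasp_force: 0.1
t: 45.7
tool_pos: [0.47, 0.1001, 0.1054]
orientation: [-0.003, -3.141, 0.0]
wrist_force: [-0.7, 0.3, 0.8]
grip_width: 0.0001
grasp_force: 0.1
```

```bash
python3 -m creep '[[[0,0,0.0005],0,0],[[0,0,0.001],0,0],[[0,0,0.0015],0,0],[[0,0,0.002],0,0],[[0,0,0.0025],0,0]]' 30
python3 -m creep '[[[0,0,0.0005],0,0],[[0,0,0.001],0,0],[[0,0,0.0015],0,0],[[0,0,0.002],0,0],[[0,0,0.002],0,0]]' 30
```

```text
t: 46.32
tool_pos: [0.4701, 0.1001, 0.1032]
orientation: [-0.003, -3.142, 0.0]
wrist_force: [-1.0, 1.0, 0.5]
grip_width: 0.0001
grasp_force: 0.1
t: 46.95
tool_pos: [0.4701, 0.1001, 0.102]
orientation: [-0.003, -3.141, 0.002]
wrist_force: [-5.5, -1.7, 14.4]
grip_width: -0.0001
grasp_force: 7.3
```

The force rose to 14 N at the expected height, so the lid is seated. I'll retreat and look.

```bash
python3 -m creep '[[[0,0,-0.01],0,0],[[0,0,-0.05],0,0],[[0,0,-0.1],0,0],[[0,-0.03,-0.13],0,0],[[0,-0.08,-0.13],0,0]]' 30
python3 -m creep '[[[0,-0.05,0],0,0],[[0,-0.1,0],0,0],[[0,-0.15,0],0,0],[[0,-0.2,0],0,0],[[0,-0.25,0],0,0]]' 30
python3 - <<'E'
from h import *
p,d,c=snap('top','t12'); cv2.imwrite('pics/t12c.png',cv2.resize(p[60:340,130:490],(720,560))[:,:,::-1])
K=np.array([(x,y,.085) for x in(.45,.5,.55,.6,.65) for y in(.0,.2)]);uv=proj(c,K).round().astype(int);print(depthpt(c,d,uv).round(3))
E
```

```text
t: 47.58
tool_pos: [0.4714, 0.021, 0.2342]
orientation: [-0.003, 3.136, -0.002]
wrist_force: [0.7, -0.6, -1.8]
grip_width: -0.0
grasp_force: 0.0
t: 48.2
tool_pos: [0.4693, -0.2315, 0.2318]
orientation: [0.003, 3.141, -0.001]
wrist_force: [1.3, -1.4, -0.2]
grip_width: -0.0003
grasp_force: 0.0
[[ 0.45   0.     0.083]
 [ 0.45   0.2    0.088]
 [ 0.5   -0.     0.086]
 [ 0.5    0.2    0.085]
 [ 0.55  -0.001  0.092]
 [ 0.55   0.2    0.087]
 [ 0.598  0.001  0.089]
 [ 0.601  0.2    0.089]
 [ 0.65   0.     0.086]
 [ 0.649  0.2    0.087]]
```

View pics/t12c.png

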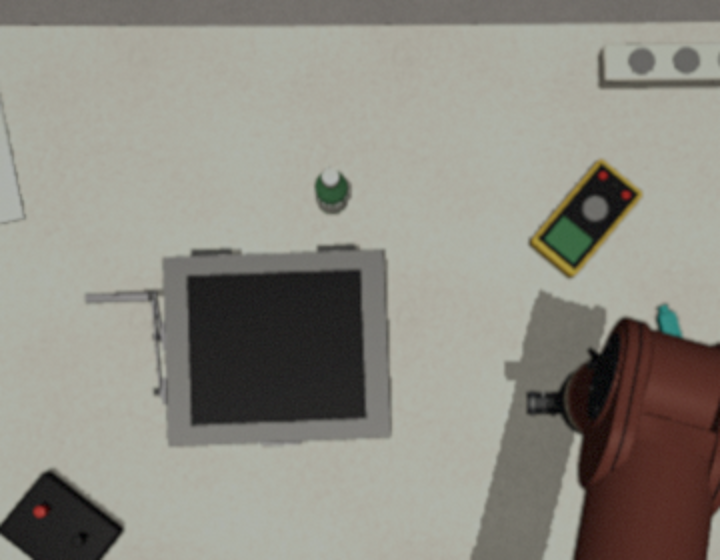

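The lid is flat at about 0.086 m all over, which is fully shut. The stay is folded beside it at (155,340). The meter (585,218), bottle (332,190), terminal box (60,515) and turquoise look-alike are undisturbed, so I'm handing in.

```bash
python3 -c "
from station import env
print(env.sign_off())"
```

```text
the job is handed in; nothing more can be done
None
```

The job is handed in at about 48 s: three plugs are in the left bay, two attenuators in the right, the stay is unlocked and the lid is fully shut; contact reached 95 N at the wrist while placing the third plug (limit 120 N), and I couldn't tell whether the gripper's body passed its own 40 N limit then.

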